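Free the pawl and close the patty press

ROBOT

A 6-joint arm with a two-finger parallel gripper is mounted at the origin on a cart in front of the work surface, level with it; the furniture and walls round the work are solid. World frame = base frame: x ahead of the robot, y to its left, z up, the work surface at z = 0. Lengths are in m, angles in rad, forces in N, time in s.
With the tool pointing down it reaches from about 0.35 to 0.85 m from the base axis. Payload 8.1 kg.
Tool frame: the origin (TCP) lies midway between the tips of the shut fingers; the grasp point (between the pads) lies 19 mm behind it; z points along the fingers, y is the line along which they close (so a half turn about z gives the same grasp; the last joint's range is limited). The gripper opens to 85 mm and grips with 20 to 120 N. Pads are 22 mm wide; open, the fingers measure 114 mm over their backs; the gripper's body (76 mm by 85 mm) begins 54 mm behind the grasp point. The pads swing forward as they close: fully open they stand 13 mm farther back than shut.
Start: joints at [-1.416, 0.13, 1.488, -0, 1.523, -0.085], TCP at [0.143, -0.583, 0.231] pointing down, gripper open.
Joint ranges: [-2.96, 2.96], [-0.89, 2.26], [0.02, 2.5], [-1.34, 4.48], [0, 2.73], [-2.66, 2.66]. Speed limits (rad/s): [2.39, 2.39, 2.79, 3.14, 3.14, 3.14].

INTERFACE

Orientations are given as a 3x3 rotation matrix whose columns are the frame's x, y, z axes.
In Python, from station import ctrl, camera gives the robot as it stands. The module is installed in compiled form; this text tells all that it offers.
- The arm moves only by the tool play_rows, never from a script. Its argument "deltas" is a list of rows, each an object with "fingers": the opening, from 0 (shut) to 1 (fully open); "travel": the shift along the world's x, y, z in mm, a list of three; "yaw": the turn about the world's z in rad. A call has 1 to 12 rows; each row is the pose to reach, as a shift and turn from the pose commanded when the call began; what a row does not reach only later rows make up. A row lasts 1/10 s, in which the tool goes at most 50 mm and 8.59 degrees, less where a joint would pass 70% of its speed; a pose out of reach is approached as far as the arm can. A call with a gripper value outside its range is refused whole. The fingers move at their own pace and stop on an object; "newtons" is the grip in N (left out, the last holds). Time passes only in rows, so rows that repeat a pose let the fingers close. It gives the time, the measured TCP pose, the force, the opening and the grip force at its end, in the units of the state.
- ctrl.read_state(): the state, without advancing time (a new reading comes with each control period).
- camera(name): name is "scene" or "top"; returns a dict with "img" (420x560x3 uint8, blue, green, red), "range_z" (420x560 float32, m along the optical axis (not along the pixel's ray), 0 where there is no reading), "fx", "fy", "cx", "cy" (pixels), "distortion" ([k1, k2, p1, p2, k3] as OpenCV has them; the pictures are not rectified), "R" (3x3) and "t" (3): a world point X has camera coordinates R X + t. Camera axes: x right, y down, z forward; pixel columns grow to the right and rows downward; lengths in m; the calibration is good to about 2 mm. A picture is of the moment at which its call begins.
- ctrl.close_job(): hands the job in; it is judged then, once.
The state is a dict: "time_s": time; "q": joint angles; "joint_vel": joint speeds; "joint_torque": joint torques, N m; "ee_pos": TCP position; "orientation": TCP orientation; "ft_force": force on the tool from outside, world axes, zero at the start; "ft_torque": the same for the moment, N m; "finger_gap": finger opening in m; "gripper_force": force on a finger pad.
Only numpy, scipy, OpenCV 4.12 (cv2) and the standard library are available. Lean on these libraries where they do the work, as an engineer would, in place of code of your own. Each camera call takes 0.05 s, during which the arm holds its last target. There are 200 camera calls.

TASK

Close the patty press: first press the thumb tab of the ratchet pawl all the way down so that the pawl comes free of the teeth (it stays free), then push the raised lever arm down past its teeth until it is fully home and stays there. It is all done by pushing with the fingertips, nothing needs grasping: lift nothing, do not raise the arm further, and leave the things standing round the press where they are.

Things in the scene. Friction and masses are not known exactly. Their poses are not given: they have to be found in the camera images.
- press_base: Metal patty press, fixed to the worktop: base plate 120 mm (its x) by 300 mm (its y) by 12 mm with a round steel dish on it, and two upright cheeks that carry the lever. Origin on the worktop level under the press, 12 mm to the -y side of the plate's middle; z up. The lever arm points along the press's +y, the pawl and its thumb tab are at the -y end. The press is turned up to 0.25 rad about z.
- lever_pivot (a point): Hinge axis of the lever arm, between the two cheeks, 85 mm above the worktop; the axis is the press's x.
- handle_bar (a point): Centre of the black round cross bar at the free end of the lever arm: 70 mm long along the press's x, 24 mm diameter, 210 mm from lever_pivot. It moves with the arm on a circle about lever_pivot: at arm angle q it lies 210*cos(q) mm along the press's +y from the pivot and 210*sin(q) mm above it. Push it from above; friction in the hinge holds the arm where it is left, and about 3 to 5 N at the bar move it once the pawl is free.
- press_arm (a joint): Angle of the lever arm above level, rad: 0 = fully down on its stop (press closed), about 0.73 to 0.83 at the start. While the pawl is engaged the arm can only sink a little, until a tooth of its ratchet wheel meets the pawl; it then blocks (further teeth at about 0.42 and 0.13).
- pawl_tab (a point): Middle of the upper face of the pawl's thumb tab, a dark flat tab 26 mm (press x) by 32 mm (press y) by 6 mm, about 144 mm above the worktop, at the pawl's tail on the -y end of the press, 132 mm from lever_pivot along the press. The pawl turns about an axis along the press's x, 47 mm from the tab's middle towards the arm; pressing the tab straight down by about 13 mm turns it to its stop and lifts its nose out of the teeth.
- pawl (a joint): Angle of the pawl, rad: 0 = nose down in the teeth, 0.3 = tab fully pressed (stop). The nose is clear of the teeth above about 0.1. It moves against friction (2 to 4 N at the tab) and stays where it is left.
- salt_shaker: Bystander: steel shaker, 69 mm diameter, 96 mm tall, standing loose; origin at the middle of its underside.
- timer: Bystander: round red and white kitchen timer, 62 mm diameter, 54 mm tall, standing loose; origin at the middle of its underside.
- ring_cutter: Bystander: steel ring cutter, 64 mm diameter, 36 mm tall, standing loose; origin at the middle of its underside.
- mise_bowl: Bystander: small steel bowl, 115 mm diameter, 38 mm tall, standing loose; origin at the middle of its underside.

How it is judged:
By the outcome, as a careful person would: the job done as asked, in the order asked, and still so for the second after the job is handed in, with the robot touching nothing.
It also fails if it takes over 42 s, if anything falls off the work surface, if the arm or the gripper's body presses on something with over 40 N, if the wrist force passes 120 N, or if a joint passes its speed limit or range.

## Working session

There is one attempt and no reset: what is moved stays moved. The work goes in short steps, Python scripts to look and compute and a tool call to move; the robot and the scene stay as the last step left them, time stands still between calls to the robot, and variables do not carry over. Pictures are saved under pics/ and viewed, at most 10 in all, crops included, and the job is handed in when it is done.

Besides the shell and the picture viewer there is one more tool, called after "Call:" by a JSON object that holds its "api" and its "payload". play_rows: Moves the arm, as the interface text tells. Its arguments: {"type":"object","properties":{"deltas":{"type":"array"},"newtons":{"type":"number"}},"required":["deltas"]}

```bash
mkdir -p pics; cat > h.py <<'E'
import numpy as np, cv2
from station import ctrl, camera
def cloud(c):
    h,w=c["range_z"].shape
    u,v=np.meshgrid(np.arange(w),np.arange(h))
    K=np.array([[c["fx"],0,c["cx"]],[0,c["fy"],c["cy"]],[0,0,1]])
    n=cv2.undistortPoints(np.stack([u,v],-1).reshape(-1,1,2).astype(np.float64),K,np.array(c["distortion"],float)).reshape(h,w,2)
    z=c["range_z"][...,None]
    X=np.concatenate([n*z,z],-1)
    return (X-np.array(c["t"]))@np.array(c["R"])
E
python3 - <<'E'
from h import *
for n in("scene","top"):
    c=camera(n); cv2.imwrite(f"pics/{n}0.png",c["img"]); np.save(f"{n}0.npy",cloud(c))
    print(n,c["fx"],c["R"],c["t"])
s=ctrl.read_state(); print(s["time_s"],s["ee_pos"],s["orientation"],s["ft_force"])
E
```

```text
scene 414.2798273615957 [[-0.81657927 -0.57686809 -0.02053069]
 [-0.30285621  0.45844121 -0.83552963]
 [ 0.4914025  -0.67605833 -0.54906167]] [0.36017422 0.2008875  0.82786574]
top 493.57941988948323 [[-0.01639064 -0.99986384  0.0019115 ]
 [-0.98842273  0.01591462 -0.15088816]
 [ 0.15083719 -0.00436252 -0.98854899]] [0.03711694 0.44186797 1.5434725 ]
0.1 [ 0.14244372 -0.58232613  0.23031724] [[ 9.71382543e-01  2.37520321e-01 -2.30627800e-04]
 [ 2.37520367e-01 -9.71381092e-01  1.68813713e-03]
 [ 1.76939388e-04 -1.69460574e-03 -9.99998549e-01]] [ 0.40518999 -0.70855319  0.00641834]
```

View pics/scene0.png

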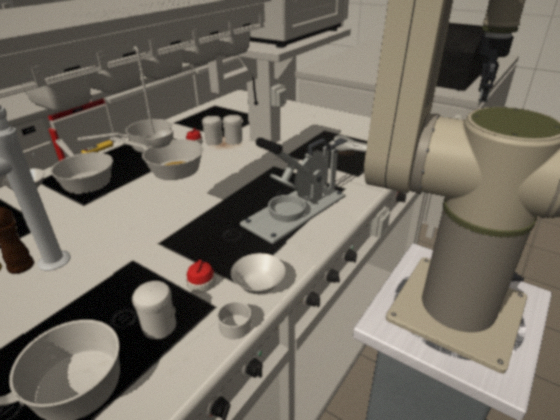

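View pics/top0.png

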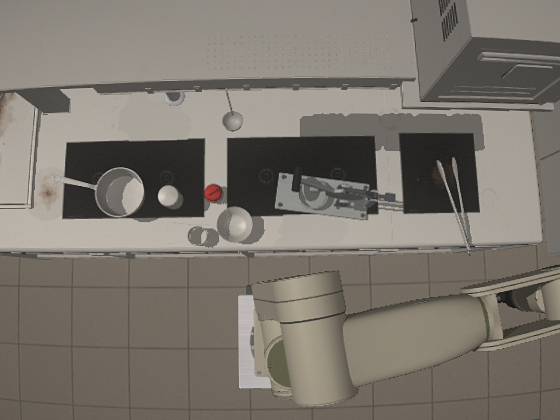

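The scene view shows the press in the middle, with its black handle bar at about (268,146) and its pawl at about (330,160). In the top view the plate runs from (277,175) to (370,217), the bar is near (297,181), and the pawl end is near (395,203). I'll look closer and measure.

```bash
python3 - <<'E'
import numpy as np,cv2
t=cv2.imread("pics/top0.png");s=cv2.imread("pics/scene0.png")
a=cv2.resize(t[160:230,265:415],None,fx=5,fy=5,interpolation=cv2.INTER_CUBIC)
b=cv2.resize(s[125:240,235:365],None,fx=5,fy=5,interpolation=cv2.INTER_CUBIC)
a=cv2.convertScaleAbs(a,alpha=1.6);b=cv2.convertScaleAbs(b,alpha=1.6)
cv2.imwrite("pics/a.png",a);cv2.imwrite("pics/b.png",b)
T=np.load("top0.npy")
np.set_printoptions(precision=3,suppress=True,linewidth=200)
# plate: height 8..16mm
sub=T[160:230,265:420]; z=sub[...,2]
m=(abs(z-.012)<.005)
p=sub[m][:,:2]; print(len(p),cv2.minAreaRect((p*1000).astype(np.float32)))
hsv=cv2.cvtColor(t,cv2.COLOR_BGR2HSV)[160:230,265:420]
print("z map mm"); 
for r in range(10,50,2): print(160+r,(z[r,18:145:3]*1000).astype(int))
S=np.load("scene0.npy")
E
```

```text
1889 ((468.59088134765625, -188.868896484375), (512.5333251953125, 229.59381103515625), 88.87895202636719)
z map mm
170 [ -1   0  -3  -2 237 239 228   2   0   0   1  -1   0   0   0  -2  -2  -2   0   4  -1  -1   3   0   1  -4  -6  -1   0   0  -5   3   0   1   5   4   8  -9   0   0  -1   3  -3]
172 [ -2   6   2   1 238 241 232   6   5   3  -5   3  -3   0   3   1   0  -7   0   6   9   4   6   3   6  -5   4  -2  -2   0  -2  -4   0   1  -3   0   6  -4   1   5   1   2  -1]
174 [ 18  10  16  10 235 235 231  -6   7  -2   5   0   0   0  -7   3   1   0   5   0   0   4   4  -1   0  -1  -1  -1   0   0  -1   0   0   8   0  -1   0   0  -3   1   1   1   0]
176 [ 11   3  23  18 232 236 231  16   8 125  10   0   1   3   8   0  -6   0   1   2   7   3  -1   4   1   3   5  -2  -1   7   0  -3  -1  -8   3  -3   2   0  -8  -4   6   3   3]
178 [ 17   8  11   7 241 237 227 211 129 118 115  39  11  14   8   0  -1  -3  -3   2  -6  -2   2   0  -7   2   1  -3  -1  -1   0  -4   1  -1   0  -1   1   2   1   0  -3   5   5]
180 [ 11  20  13  18 234 242 231 218 211 198 110  99  41  17  11   8  17   4   1  -6   1   2  
[... 1790 characters left out ...]
  32  13  12  13  90 101 104 112  18   9  14  12   6  14   7 133 140 134  -3   6 150 143 141 142   2   7  -2  -5  -1]
202 [ 12  14  13  11  15  10  37  19  16  14  19  19  11  18  39   6  10   9  84  91 102 104 110   7  13   3  12   4  86 100 105   1   8   2   0   0  -7   2   0  -6  -6   0   0]
204 [10 14  6 10 12  9 18 38 13 13 20 14 15 40  7 10  9 27 47 49 91 84 67 12 11 14 11 44 53 65  2  1 -2  3  4  1  0 -2 -2 -1  6  3  5]
206 [14 17 16  9 15  9  6 12 33 12 17 17 35 16 15 11  7  9 12 13  9 21  6  7 10 15 12 10 13  0  3  0 -1  0  1  5 -2 -1  6 -3  0  1  2]
208 [14 12 15 16 17  9 12 12 13 14 38 14 11 15 15 14 13 15 13 14 16 14 13 15 13 15 20 11  1 -2 -1  1 -5  1  0  0  3 -3 -5  0  4  4  3]
```

View pics/a.png

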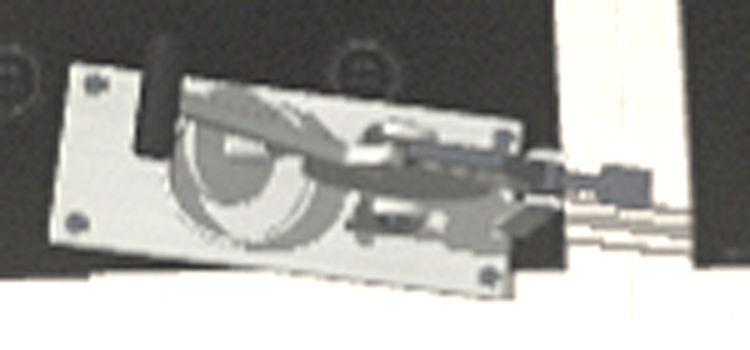

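View pics/b.png

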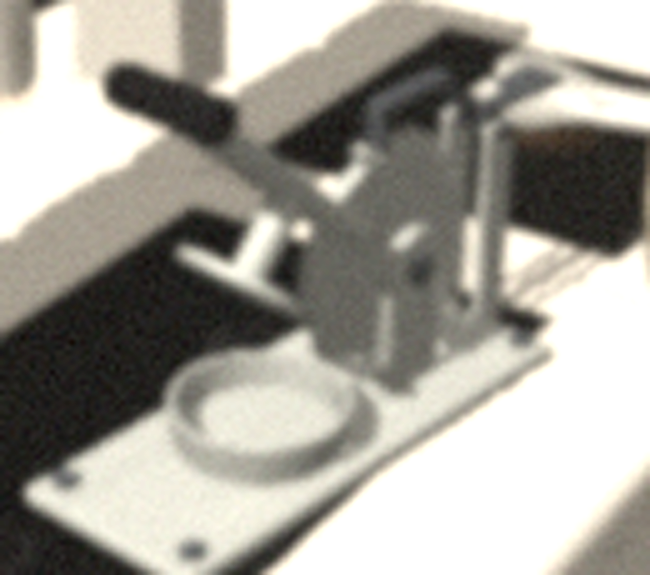

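The crops show the tab as a blue-grey square at about (390,197) in the top image. The bar runs from (294,167) to (298,191).

```bash
python3 - <<'E'
import numpy as np
np.set_printoptions(precision=4,suppress=True)
T=np.load("top0.npy");S=np.load("scene0.npy")
def box(P,lo,hi): 
    m=np.all((P>lo)&(P<hi),-1); return m
# plate corners from the top picture, by pixel, nearest cloud points on z~.012
for (u,v) in [(70,63),(522,122),(510,298),(50,243)]:
    x=265+u/5-.4;y=160+v/5-.4; r,c=int(round(y)),int(round(x)); print("corner",T[r,c],T[r-1:r+2,c-1:c+2].reshape(-1,3).mean(0))
t=T[192:204,384:400]; m=(t[...,2]>.13)&(t[...,2]<.16)
r,c=np.nonzero(m); print("tab px",c.min()+384,c.max()+384,r.min()+192,r.max()+192, t[m].mean(0),np.median(t[m],0),t[m].min(0),t[m].max(0))
b=T[160:196,288:304]; m=(b[...,2]>.222); print("bar",m.sum(),b[m].mean(0),b[m].min(0),b[m].max(0))
c=b[m].mean(0)
tb=t[(t[...,2]>.13)&(t[...,2]<.16)].mean(0)
for n,ctr,h in(("tab",tb,.03),("bar",c,.06)):
    m=np.all(abs(S-ctr)<h,-1); q=S[m]; print("scene",n,m.sum(),q.mean(0),q.min(0),q.max(0)); 
E
```

```text
corner [0.5454 0.0198 0.0084] [0.5459 0.0197 0.0061]
corner [ 0.5024 -0.2769  0.001 ] [ 0.5025 -0.277   0.0006]
corner [ 0.3867 -0.2658 -0.0027] [ 0.3864 -0.2653 -0.0004]
corner [0.4272 0.0348 0.0031] [0.4272 0.0348 0.0035]
tab px 384 395 193 201 [ 0.4352 -0.3102  0.1442] [ 0.4352 -0.3097  0.1445] [ 0.4222 -0.3281  0.1358] [ 0.4476 -0.2922  0.1519]
bar 218 [ 0.4775 -0.0276  0.2351] [ 0.4436 -0.0454  0.222 ] [ 0.5145 -0.0131  0.2458]
scene tab 72 [ 0.4324 -0.3043  0.1453] [ 0.4193 -0.3346  0.1386] [ 0.446  -0.2805  0.1482]
scene bar 354 [ 0.4692 -0.0321  0.2238] [ 0.4401 -0.0868  0.1755] [ 0.5115 -0.0111  0.2416]
```

Call:
{"api": "play_rows", "payload": {"deltas": [{"fingers":0,"travel":[24,22,0],"yaw":0.1},{"fingers":0,"travel":[48,45,0],"yaw":0.2},{"fingers":0,"travel":[73,67,0],"yaw":0.3},{"fingers":0,"travel":[97,90,0],"yaw":0.4},{"fingers":0,"travel":[122,112,0],"yaw":0.5},{"fingers":0,"travel":[146,135,0],"yaw":0.6},{"fingers":0,"travel":[170,158,0],"yaw":0.7},{"fingers":0,"travel":[195,180,0],"yaw":0.8},{"fingers":0,"travel":[219,202,0],"yaw":0.9},{"fingers":0,"travel":[244,225,0],"yaw":1.0},{"fingers":0,"travel":[268,248,0],"yaw":1.1},{"fingers":0,"travel":[291,269,0],"yaw":1.19}]}}

```text
time_s: 1.3
ee_pos: [0.4342, -0.3124, 0.2308]
orientation: [[0.136, 0.991, -0.001], [0.991, -0.136, 0.001], [0.001, -0.001, -1.0]]
ft_force: [0.1, -0.9, 0.1]
finger_gap: 0.0003
gripper_force: 0.0
```

Call:
{"api": "play_rows", "payload": {"deltas": [{"fingers":0,"travel":[0,0,-25],"yaw":0},{"fingers":0,"travel":[0,0,-50],"yaw":0},{"fingers":0,"travel":[0,0,-70],"yaw":0},{"fingers":0,"travel":[0,0,-74],"yaw":0},{"fingers":0,"travel":[0,0,-74],"yaw":0}]}}

```text
time_s: 1.8
ee_pos: [0.4329, -0.3133, 0.1565]
orientation: [[0.141, 0.99, -0.002], [0.99, -0.141, 0.001], [0.001, -0.002, -1.0]]
ft_force: [0.3, 0.2, 0.1]
finger_gap: -0.0001
gripper_force: 0.0
```

```bash
python3 - <<'E'
from h import *
c=camera("scene");d=camera("top")
a=cv2.resize(c["img"][110:210,270:400],None,fx=3,fy=3,interpolation=cv2.INTER_CUBIC)
b=cv2.resize(d["img"][150:250,330:460],None,fx=3,fy=3,interpolation=cv2.INTER_CUBIC)
cv2.imwrite("pics/c.png",cv2.convertScaleAbs(np.hstack([a,b]),alpha=1.6))
s=ctrl.read_state(); print(s["ee_pos"],s["ft_force"])
E
```

```text
[ 0.43393    -0.31433969  0.15846646] [ 0.40553203  0.02114193 -0.21621325]
```

View pics/c.png

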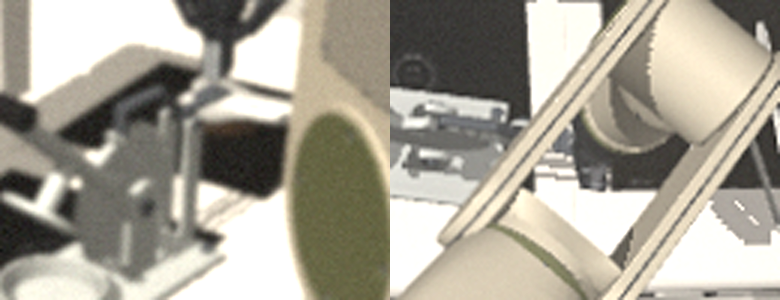

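The shut tips stand just above the tab, at about (212,75) in the left crop. Next I press down in steps.

Call:
{"api": "play_rows", "payload": {"deltas": [{"fingers":0,"travel":[0,0,-4],"yaw":0},{"fingers":0,"travel":[0,0,-8],"yaw":0},{"fingers":0,"travel":[0,0,-12],"yaw":0},{"fingers":0,"travel":[0,0,-15],"yaw":0},{"fingers":0,"travel":[0,0,-18],"yaw":0},{"fingers":0,"travel":[0,0,-20],"yaw":0},{"fingers":0,"travel":[0,0,-22],"yaw":0},{"fingers":0,"travel":[0,0,-22],"yaw":0}]}}

```text
time_s: 2.7
ee_pos: [0.4335, -0.3138, 0.1351]
orientation: [[0.141, 0.99, 0.0], [0.99, -0.141, 0.0], [0.0, -0.0, -1.0]]
ft_force: [-0.4, -0.9, 1.5]
finger_gap: 0.0001
gripper_force: 0.5
```

Call:
{"api": "play_rows", "payload": {"deltas": [{"fingers":0,"travel":[0,0,-2],"yaw":0},{"fingers":0,"travel":[0,0,-3],"yaw":0},{"fingers":0,"travel":[0,0,-4],"yaw":0},{"fingers":0,"travel":[0,0,-4],"yaw":0}]}}

```text
time_s: 3.1
ee_pos: [0.4336, -0.3136, 0.1313]
orientation: [[0.14, 0.99, 0.0], [0.99, -0.14, 0.0], [0.0, -0.0, -1.0]]
ft_force: [-0.8, 0.2, 1.2]
finger_gap: 0.0002
gripper_force: 0.9
```

Call:
{"api": "play_rows", "payload": {"deltas": [{"fingers":0,"travel":[0,0,-1],"yaw":0},{"fingers":0,"travel":[0,0,-2],"yaw":0},{"fingers":0,"travel":[0,0,-3],"yaw":0},{"fingers":0,"travel":[0,0,-3],"yaw":0}]}}

```text
time_s: 3.5
ee_pos: [0.4341, -0.3142, 0.1305]
orientation: [[0.14, 0.99, 0.001], [0.99, -0.14, -0.001], [-0.001, 0.002, -1.0]]
ft_force: [-5.5, 3.0, 16.2]
finger_gap: 0.0001
gripper_force: 7.3
```

Firm stop at 16 N. I'll retract and move over the bar.

Call:
{"api": "play_rows", "payload": {"deltas": [{"fingers":0,"travel":[0,0,20],"yaw":0},{"fingers":0,"travel":[0,0,60],"yaw":0},{"fingers":0,"travel":[0,0,105],"yaw":0},{"fingers":0,"travel":[0,0,152],"yaw":0},{"fingers":0,"travel":[6,40,152],"yaw":0},{"fingers":0,"travel":[12,80,152],"yaw":0},{"fingers":0,"travel":[19,120,152],"yaw":0},{"fingers":0,"travel":[25,160,152],"yaw":0},{"fingers":0,"travel":[31,200,152],"yaw":0},{"fingers":0,"travel":[38,245,152],"yaw":0},{"fingers":0,"travel":[44,284,152],"yaw":0},{"fingers":0,"travel":[44,284,152],"yaw":0}]}}

```text
time_s: 4.7
ee_pos: [0.4776, -0.0255, 0.2799]
orientation: [[0.135, 0.991, -0.0], [0.991, -0.135, 0.002], [0.002, -0.001, -1.0]]
ft_force: [-0.4, -0.6, -0.9]
finger_gap: 0.0003
gripper_force: 0.0
```

```bash
python3 - <<'E'
from h import *
c=camera("scene");d=camera("top")
a=cv2.resize(c["img"][90:210,240:370],None,fx=3,fy=3,interpolation=cv2.INTER_CUBIC)
b=cv2.resize(d["img"][140:260,270:400],None,fx=3,fy=3,interpolation=cv2.INTER_CUBIC)
cv2.imwrite("pics/d.png",cv2.convertScaleAbs(np.hstack([a,b]),alpha=1.6))
for n,k in(("scene",c),("top",d)):
    P=cloud(k); m=np.all(abs(P-[.434,-.312,.138])<[.016,.02,.018],-1); q=P[m]
    if len(q): print(n,len(q),np.median(q,0),np.polyfit(q[:,1],q[:,2],1))
    P0=np.load(n+"0.npy"); m=np.all(abs(P0-[.434,-.312,.138])<[.016,.02,.018],-1); q=P0[m]; print("before",len(q),np.median(q,0),np.polyfit(q[:,1],q[:,2],1))
s=ctrl.read_state(); print(s["ee_pos"],s["ft_force"])
E
```

```text
scene 43 [ 0.43041975 -0.30516871  0.13340372] [0.21677561 0.19913757]
before 58 [ 0.43118977 -0.30706212  0.14628393] [-0.03760026  0.13426054]
top 76 [ 0.4347451  -0.30832655  0.13083923] [0.34330468 0.23667495]
before 86 [ 0.43521348 -0.30974684  0.14446751] [0.08827015 0.17163307]
[ 0.47736071 -0.02904468  0.27990721] [ 0.6051295 -0.9063615 -0.3418037]
```

View pics/d.png

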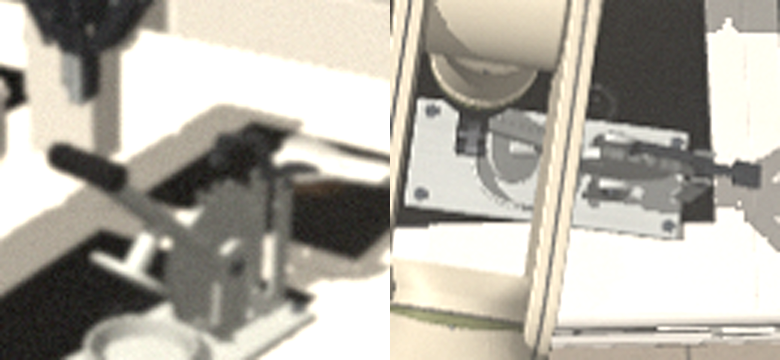

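The thumb tab stays down: it dropped 13 mm and is tilted. Now I push the bar along its arc.

Call:
{"api": "play_rows", "payload": {"deltas": [{"fingers":0,"travel":[0,0,-18],"yaw":0},{"fingers":0,"travel":[0,0,-30],"yaw":0},{"fingers":0,"travel":[0,4,-39],"yaw":0},{"fingers":0,"travel":[1,8,-48],"yaw":0},{"fingers":0,"travel":[2,15,-56],"yaw":0},{"fingers":0,"travel":[3,21,-64],"yaw":0},{"fingers":0,"travel":[4,27,-73],"yaw":0},{"fingers":0,"travel":[4,32,-82],"yaw":0},{"fingers":0,"travel":[5,37,-91],"yaw":0},{"fingers":0,"travel":[6,41,-101],"yaw":0}]}}

```text
time_s: 5.8
ee_pos: [0.4839, 0.0118, 0.1788]
orientation: [[0.14, 0.99, 0.001], [0.99, -0.14, 0.0], [0.0, 0.001, -1.0]]
ft_force: [-0.7, 2.6, 3.8]
finger_gap: -0.0001
gripper_force: 2.1
```

Pushing at 3.8 N with the bar moving freely. I'll continue; offsets are from here (q≈0.4).

Call:
{"api": "play_rows", "payload": {"deltas": [{"fingers":0,"travel":[0,4,-10],"yaw":0},{"fingers":0,"travel":[1,7,-20],"yaw":0},{"fingers":0,"travel":[1,10,-30],"yaw":0},{"fingers":0,"travel":[1,12,-40],"yaw":0},{"fingers":0,"travel":[2,14,-51],"yaw":0},{"fingers":0,"travel":[2,15,-61],"yaw":0},{"fingers":0,"travel":[2,16,-70],"yaw":0},{"fingers":0,"travel":[2,16,-76],"yaw":0},{"fingers":0,"travel":[2,16,-79],"yaw":0},{"fingers":0,"travel":[2,16,-79],"yaw":0}]}}

```text
time_s: 6.8
ee_pos: [0.485, 0.0269, 0.0996]
orientation: [[0.141, 0.99, -0.001], [0.99, -0.141, -0.0], [-0.001, -0.001, -1.0]]
ft_force: [-0.1, -0.8, 0.0]
finger_gap: -0.0002
gripper_force: 0.0
```

Call:
{"api": "play_rows", "payload": {"deltas": [{"fingers":0,"travel":[0,0,-2],"yaw":0},{"fingers":0,"travel":[0,0,-3],"yaw":0},{"fingers":0,"travel":[0,0,-4],"yaw":0},{"fingers":0,"travel":[0,0,-4],"yaw":0}]}}

```text
time_s: 7.2
ee_pos: [0.4857, 0.027, 0.0968]
orientation: [[0.141, 0.99, 0.0], [0.99, -0.141, -0.0], [-0.0, 0.0, -1.0]]
ft_force: [-2.2, -0.3, 3.5]
finger_gap: -0.0001
gripper_force: 2.4
```

```bash
python3 - <<'E'
from h import *
c=camera("scene");d=camera("top")
a=cv2.resize(c["img"][110:230,230:360],None,fx=3,fy=3,interpolation=cv2.INTER_CUBIC)
b=cv2.resize(d["img"][140:260,250:380],None,fx=3,fy=3,interpolation=cv2.INTER_CUBIC)
cv2.imwrite("pics/e.png",cv2.convertScaleAbs(np.hstack([a,b]),alpha=1.6))
E
```

```text
(no output)
```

View pics/e.png

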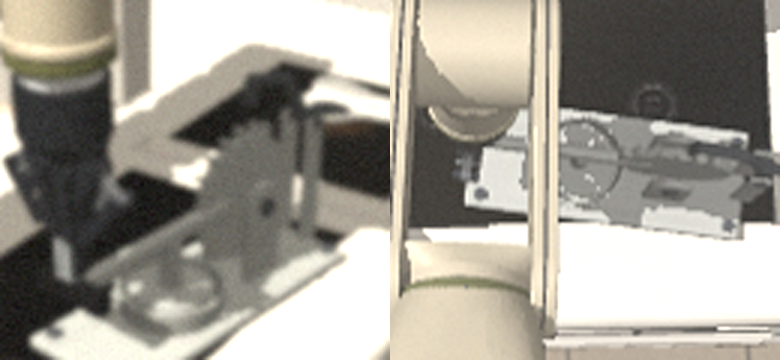

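The lever is nearly level, with the tips on the bar at about (75,275) in the left crop. I'll press until it's on the stop.

Call:
{"api": "play_rows", "payload": {"deltas": [{"fingers":0,"travel":[0,0,-1],"yaw":0},{"fingers":0,"travel":[0,0,-2],"yaw":0},{"fingers":0,"travel":[0,0,-3],"yaw":0},{"fingers":0,"travel":[0,0,-3],"yaw":0}]}}

```text
time_s: 7.7
ee_pos: [0.4861, 0.027, 0.0963]
orientation: [[0.14, 0.99, 0.001], [0.99, -0.14, -0.0], [-0.0, 0.001, -1.0]]
ft_force: [-13.8, 0.3, 27.2]
finger_gap: 0.0002
gripper_force: 13.6
```

Firm stop at 27 N, with the tip at 96 mm against an expected 97 mm. Retracting, then checking.

Call:
{"api": "play_rows", "payload": {"deltas": [{"fingers":0,"travel":[0,0,10],"yaw":0},{"fingers":0,"travel":[0,0,40],"yaw":0},{"fingers":0,"travel":[0,0,80],"yaw":0},{"fingers":0,"travel":[0,0,120],"yaw":0},{"fingers":0,"travel":[0,0,150],"yaw":0},{"fingers":0,"travel":[0,0,150],"yaw":0},{"fingers":0,"travel":[0,0,150],"yaw":0}]}}

```text
time_s: 8.4
ee_pos: [0.4861, 0.0271, 0.244]
orientation: [[0.141, 0.99, 0.002], [0.99, -0.141, -0.0], [0.0, 0.002, -1.0]]
ft_force: [0.0, 0.0, -0.5]
finger_gap: -0.0002
gripper_force: 0.0
```

```bash
python3 - <<'E'
from h import *
c=camera("scene")
cv2.imwrite("pics/f.png",cv2.convertScaleAbs(cv2.resize(c["img"][110:350,100:400],None,fx=2,fy=2),alpha=1.5))
P=cloud(c)
for n,ctr,h in (("bar",[.482,.027,.09],[.03,.012,.025]),("tab",[.434,-.312,.138],[.016,.02,.018])):
    m=np.all(abs(P-ctr)<h,-1);q=P[m];print(n,len(q),np.median(q,0),np.percentile(q[:,2],[5,95]))
print(ctrl.read_state()["ft_force"])
E
```

```text
bar 183 [0.4823956  0.03229515 0.09593289] [0.08317337 0.09952185]
tab 43 [ 0.43056346 -0.30529977  0.1328348 ] [0.12798221 0.13744098]
[ 0.9742868  -0.22977874  0.34230749]
```

View pics/f.png

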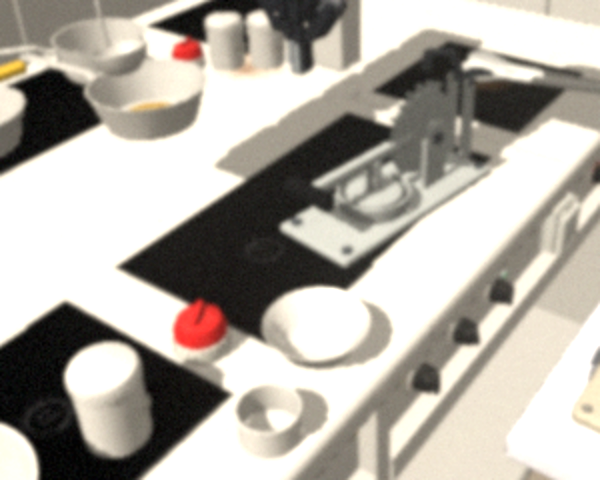

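The lever is level, with the bar at about (310,190) and its top at about 97 mm. The tab is still down, the bystanders haven't moved, and the tool is clear.

```bash
python3 -c "
from station import ctrl
print(ctrl.close_job())"
```

```text
the job is handed in; nothing more can be done
None
```

The patty press is closed: I pressed the pawl tab to its stop, then pushed the lever down to its stop, both were still down once the tool was clear, and I handed the job in after about 8.5 s of robot time.

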